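# Fish the rolling pin out of the pasta case

### The job

The rolling pin was left inside the clear pasta case and is longer than the serving opening in the case's cover: tilt it, work one end up through the opening and draw the whole pin out. Finish still holding the pin in the gripper, steady and level, above the opening and well clear of the case, and do not put it down. Do not disturb the sauce jar, the oil bottle or the lasagne tray.

Things in the scene. Friction and masses are not known exactly. Their poses are not given: they have to be found in the camera images.
- pin_mid (a point): Centre (half-way up) of the rolling pin: a plain straight brown wooden cylinder, 320 mm long, 32 mm in diameter, about 0.17 kg, with a thin dark ring 25 mm from each end. At the start it lies on the floor inside the case, lengthwise, its middle seen through the opening. It can roll, so only its y axis (along the pin's length) has a meaning.
- pin_end_a (a point): Centre of one end face of the rolling pin, 160 mm from its centre along the pin's +y axis.
- pin_end_b (a point): Centre of the other end face of the rolling pin, 160 mm from its centre along the pin's -y axis.
- opening (a point): Centre of the case's serving opening, level with the cover's top face (116 mm above the work surface). Axes as case. The opening is 210 mm along y (edges at y = -105 and +105 mm) and 250 mm along x, the case's full inside width. The clear cover, 6 mm thick, closes both ends of the case beyond it; its underside is 100 mm above the case's floor. Level, the pin cannot pass in any direction.
- case: Pasta case fixed to the counter: clear walls, dark wooden foot, aluminium edging. Origin under its centre on the work surface; x across, y along its length, z up. Outside 286 x 486 x 116 mm, inside 250 (x) x 470 (y) mm, white floor 10 mm thick. Pin pushed along y until one end is nearly at an end wall, then tilted 20 degrees about that end: its other end rises through the opening.
- sauce_jar: Red sauce jar with a brass lid, 72 mm wide, 110 mm high, standing beside the case; origin under its centre. Leave alone.
- oil_bottle: Green oil bottle, 64 mm wide, 200 mm high, standing beside the case; origin under its centre. Leave alone.
- lasagne_tray: Aluminium tray of lasagne, 100 x 140 x 45 mm, beside the case; origin under its centre. Leave alone.

How it is judged:
By the outcome, as a careful person would: the job done as asked, in the order asked, and still so for the second after the job is handed in, while the arm keeps its last pose, push and grip.
It also fails if it takes over 45 s, if anything falls off the work surface, if the arm or the gripper's body presses on something with over 40 N, if the wrist force passes 120 N, or if a joint passes its speed limit or range.

### The arm

A 6-joint arm with a two-finger parallel gripper is mounted at the origin on the work surface. World frame = base frame: x ahead of the robot, y to its left, z up, the work surface at z = 0. Lengths are in m, angles in degrees, forces in N, time in s.
With the tool pointing down it reaches from about 0.375 to 0.9 m from the base axis. Payload 3.1 kg.
Tool frame: the origin (TCP) lies between the finger pads; the fingertips stand 11 mm ahead of it and the grasp point (between the pads) lies 8 mm behind it; x points along the fingers, y is the direction in which the jaws open and shut, and the axes are right-handed (so a half turn about x gives the same grasp; the last joint's range is limited). The gripper opens to 87 mm and grips with 3 to 60 N. Pads are 19 mm wide; open, the fingers measure 117 mm over their backs; the gripper's body (75 mm by 190 mm) begins 51 mm behind the grasp point.
Start: joints at [54.059, 30.224, 82.088, -0, 67.689, -10.227], TCP at [0.271, 0.563, 0.234] pointing down, gripper open.
Joint ranges: [-176.69, 176.69], [-43.24, 126.21], [12.49, 139.97], [-82, 262], [0, 151.66], [-163.58, 163.58]. Speed limits (degrees/s): [159.86, 159.86, 180, 180, 180, 180].

### API

Orientations are given as a 3x3 rotation matrix whose columns are the frame's x, y, z axes.
In Python, from rig import bot gives the robot as it stands.
- The arm moves only by the shell command python3 -m inch 'ROWS' [OPENING]. ROWS is a JSON object of lists of equal length, an entry for each row: "dp": the shift along the tool's x, y, z in mm, a list of three; "yaw": the turn about the tool's x in degrees. In form: {"dp": [[tx, ty, tz], ...], "yaw": [yaw, ...]}. A call has 1 to 20 rows; each row shifts and turns the commanded pose from where the row before left it, along the tool's axes as they then stand; what a row does not reach is not made up. A row lasts 1/12 s, in which the tool goes at most 41.7 mm and 7.16 degrees, less where a joint would pass 70% of its speed; a pose out of reach is approached as far as the arm can. A call is refused whole if a number of a shift passes 41.7 or a number of a turn 7.16, either way. A call with a gripper value outside its range is refused whole. OPENING is the finger opening in mm, from 0 to 87, set as the call begins (- or left out, the last holds). The fingers move at their own pace and stop on an object; the grip force is fixed at half the most. Time passes only in rows, so rows that do not move let the fingers close. It gives the time, the measured TCP pose, the force and the opening at its end, in the units of the state.
- bot.read_state(): the state, without advancing time (a new reading comes with each control period).
- bot.capture(name): name is "side" or "top"; returns a dict with "color" (420x560x3 uint8, red, green, blue), "intrinsics" (3x3 intrinsics, pixels), "pose" (4x4, takes a point from camera to world coordinates). Camera axes: x right, y down, z forward; pixel columns grow to the right and rows downward; lengths in m; the calibration is good to about 2 mm. A picture is of the moment at which its call begins. There is no depth.
- bot.hand_in(): hands the job in, once; it reports no verdict.
The state is a dict: "time_s": time; "joint_positions": joint angles; "qvel": joint speeds; "tau": joint torques, N m; "position": TCP position; "tcp_rot": TCP orientation; "force": force on the tool from outside, world axes, zero at the start; "moment": the same for the moment, N m; "opening": opening from 0.0 (shut) to 1.0 (fully open).
Only numpy, scipy, OpenCV 4.12 (cv2) and the standard library are available. Lean on these libraries where they do the work, as an engineer would, in place of code of your own. Each camera call takes 0.05 s, during which the arm holds its last target.

## Working session

There is one attempt and no reset: what is moved stays moved. The work goes in short steps, Python scripts to look and compute and a shell command to move; the robot and the scene stay as the last step left them, time stands still between calls to the robot, and variables do not carry over. Pictures are saved under pics/ and viewed, and the job is handed in when it is done.

```bash
mkdir -p pics; ls; python3 - <<'E'
from rig import bot
import cv2,json,numpy as np
s=bot.read_state();print(s)
for n in("side","top"):
    c=bot.capture(n);cv2.imwrite(f"pics/{n}0.png",c["color"][:,:,::-1]);print(n,c["intrinsics"],c["pose"])
E
```

```text
pics
{'time_s': 0.0, 'joint_positions': array([ 5.40590102e+01,  3.02797141e+01,  8.21546834e+01, -9.46603579e-04,
        6.76875817e+01, -1.02274947e+01]), 'qvel': array([-0.02534291,  0.06727001,  0.10215595,  0.0601075 , -0.02640169,
        0.05116244]), 'tau': array([ 4.55192840e-04, -4.40038705e+01, -1.76589847e+01,  6.33199629e-02,
        5.81745955e-02, -1.44548021e-04]), 'position': array([0.27073945, 0.56255411, 0.23257302]), 'tcp_rot': array([[-1.23720914e-03,  4.33864343e-01,  9.00977359e-01],
       [-1.73260591e-03,  9.00975766e-01, -4.33865955e-01],
       [-9.99997734e-01, -2.09782162e-03, -3.62979524e-04]]), 'force': array([ 0.31868201,  0.43322962, -1.59819151]), 'moment': array([-0.01365904,  0.02465097,  0.0389851 ]), 'opening': 0.998539779111822}
side [[545.87282995   0.         287.7689319 ]
 [  0.         545.87282995 208.94039987]
 [  0.           0.           1.        ]] [[-0.84304776  0.36060589 -0.39904117  1.23841447]
 [ 0.53736233  0.53351973 -0.65314502  1.19694047]
 [-0.0226316  -0.76506215 -0.64355864  1.24445369]
 [ 0.          0.          0.          1.        ]]
top [[526.34594594   0.         278.67642094]
 [  0.         526.34594594 201.37204402]
 [  0.           0.           1.        ]] [[ 2.79263930e-02 -9.83676569e-01  1.77765364e-01  2.61798735e-01]
 [-9.99609223e-01 -2.72620643e-02  6.17907824e-03 -6.16326777e-03]
 [-1.23196371e-03 -1.77868457e-01 -9.84053502e-01  1.70795409e+00]
 [ 0.00000000e+00  0.00000000e+00  0.00000000e+00  1.00000000e+00]]
```

View pics/side0.png

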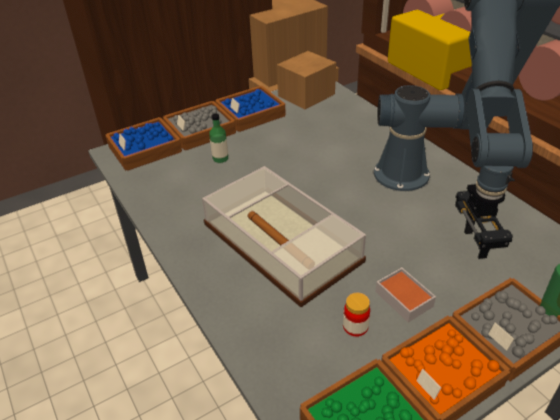

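View pics/top0.png

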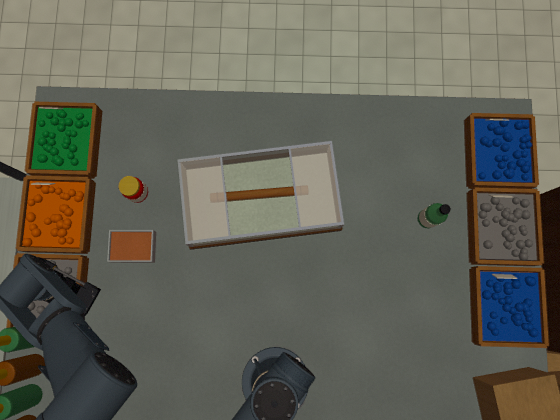

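The top view shows the case around (180–343, 142–247), with the pin running from about (210,198) to (308,190). The jar is at (132,188), the tray at (131,246) and the bottle at (432,215). I'll enlarge it next.

```bash
python3 - <<'E'
import cv2
a=cv2.imread("pics/top0.png")[135:255,170:350];cv2.imwrite("pics/top0c.png",cv2.resize(a,None,fx=4.4,fy=4.4,interpolation=cv2.INTER_CUBIC))
a=cv2.imread("pics/side0.png")[160:310,195:375];cv2.imwrite("pics/side0c.png",cv2.resize(a,None,fx=4,fy=4,interpolation=cv2.INTER_CUBIC))
E
```

```text
(no output)
```

View pics/top0c.png

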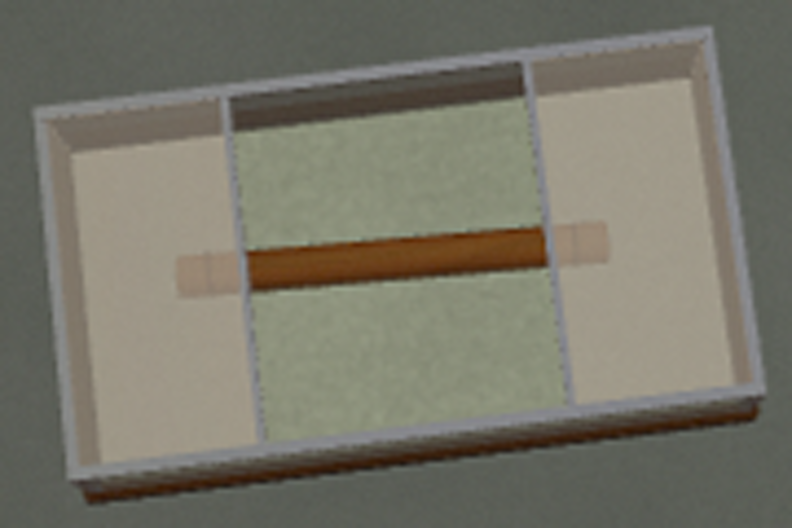

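View pics/side0c.png

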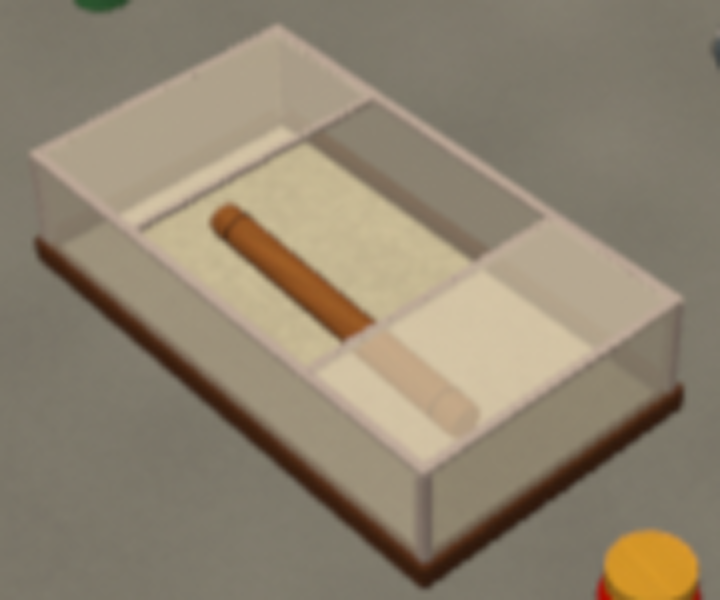

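```bash
cat > h.py <<'E'
import numpy as np
from rig import bot
K={"side":(545.873,287.769,208.940),"top":(526.346,278.676,201.372)}
P={"side":np.array([[-0.84304776,0.36060589,-0.39904117,1.23841447],[0.53736233,0.53351973,-0.65314502,1.19694047],[-0.0226316,-0.76506215,-0.64355864,1.24445369]]),
"top":np.array([[2.79263930e-02,-9.83676569e-01,1.77765364e-01,2.61798735e-01],[-9.99609223e-01,-2.72620643e-02,6.17907824e-03,-6.16326777e-03],[-1.23196371e-03,-1.77868457e-01,-9.84053502e-01,1.70795409e+00]])}
def ray(n,u,v):
    f,cx,cy=K[n];return P[n][:,:3]@np.array([(u-cx)/f,(v-cy)/f,1]),P[n][:,3]
def at(n,u,v,z):
    d,o=ray(n,u,v);return o+d*(z-o[2])/d[2]
def tri(a,b):
    da,oa=ray("top",*a);db,ob=ray("side",*b)
    t=np.linalg.lstsq(np.c_[da,-db],ob-oa,rcond=None)[0];p,q=oa+da*t[0],ob+db*t[1];return (p+q)/2,np.linalg.norm(p-q)
def proj(n,p):
    f,cx,cy=K[n];c=P[n][:,:3].T@(np.array(p)-P[n][:,3]);return f*c[0]/c[2]+cx,f*c[1]/c[2]+cy
E
python3 - <<'E'
from h import *
np.set_printoptions(precision=4,suppress=True)
t=lambda x,y:(170+x/4.4,135+y/4.4)
s=lambda x,y:(195+x/4,160+y/4)
C=[at("top",*t(*c),.116) for c in[(35,108),(713,28),(765,393),(72,480)]]
D=[at("side",*s(*c),.116) for c in[(425,468),(35,153),(278,26),(684,298)]]
for c,d in zip(C,D):print(c,d)
for Q in(C,D):
    Q=np.array(Q);print("cen",Q.mean(0),[np.linalg.norm(Q[i]-Q[(i+1)%4]) for i in range(4)]);e=(Q[0]-Q[1])+(Q[3]-Q[2]);print("yaw of +y(from x)",np.degrees(np.arctan2(e[1],e[0])))
a=at("top",*t(178,277),.026);b=at("top",*t(609,243),.026);print("pin",a,b,(a+b)/2,np.linalg.norm(a-b),np.degrees(np.arctan2(*(a-b)[1::-1])))
a=at("side",*s(461,414),.026);b=at("side",*s(224,218),.026);print("pin",a,b,(a+b)/2,np.linalg.norm(a-b))
print("jar",at("top",132,187,.11),"tray",at("top",131,246,.045),"bot",at("top",445,210,.2))
E
```

```text
[0.6732 0.3216 0.116 ] [0.6663 0.322  0.116 ]
[ 0.7453 -0.1582  0.116 ] [ 0.7395 -0.1503  0.116 ]
[ 0.4838 -0.1968  0.116 ] [ 0.4815 -0.1916  0.116 ]
[0.4102 0.2797 0.116 ] [0.4069 0.2858 0.116 ]
cen [0.5781 0.0616 0.116 ] [np.float64(0.4851837373745124), np.float64(0.2643105900474638), np.float64(0.4822337415018903), np.float64(0.26634919622735215)]
yaw of +y(from x) 98.66513921999152
cen [0.5736 0.0665 0.116 ] [np.float64(0.47799416644007275), np.float64(0.26135885887624816), np.float64(0.48325063618072556), np.float64(0.2619066435476891)]
yaw of +y(from x) 98.84117174335205
pin [0.5708 0.2265 0.026 ] [ 0.6052 -0.0915  0.026 ] [0.588  0.0675 0.026 ] 0.3197722018105039 96.18350265048431
pin [0.5663 0.2206 0.026 ] [ 0.6036 -0.0854  0.026 ] [0.5849 0.0676 0.026 ] 0.3082986044438888
jar [0.5831 0.4599 0.11  ] tray [0.4059 0.4672 0.045 ] bot [ 0.5221 -0.4798  0.2   ]
```

```bash
python3 -m inch '{"dp":[[0,-7,12],[0,-16,26],[0,-16,26],[0,-16,26],[0,-16,26],[0,-16,26],[0,-16,26],[0,-16,26],[0,-16,26],[0,-16,26],[0,-16,26],[0,-16,26],[0,-16,26],[0,-16,26],[0,-16,26],[0,-16,26],[0,-16,26],[0,-16,26],[0,-16,26],[0,-14,20]],"yaw":[0,0,0,0,0,0,0,0,0,0,0,0,0,0,0,0,0,0,0,0]}' 70
python3 -m inch '{"dp":[[0,0,0],[0,0,0],[0,0,0],[0,0,0],[0,0,0],[0,0,0],[0,0,0],[0,0,0],[0,0,0],[0,0,0],[0,0,0]],"yaw":[4,6,6,6,6,6,6,6,6,6,0]}'
python3 - <<'E'
from h import *
import cv2
np.set_printoptions(precision=4,suppress=True)
s=bot.read_state();p=s["position"];R=s["tcp_rot"];print(s["time_s"],p,np.degrees(np.arctan2(R[1,1],R[0,1])),s["joint_positions"],s["force"])
print("to pin mm",R.T@(np.array([.5865,.0675,p[2]])-p)*1000)
c=bot.capture("top")["color"][:,:,::-1][100:280,150:390];cv2.imwrite("pics/top1.png",cv2.resize(c,None,fx=3,fy=3,interpolation=cv2.INTER_CUBIC))
c=bot.capture("side")["color"][:,:,::-1][100:310,195:405];cv2.imwrite("pics/side1.png",cv2.resize(c,None,fx=2.8,fy=2.8,interpolation=cv2.INTER_CUBIC))
E
```

```text
time_s: 1.77
position: [0.5884, 0.0647, 0.2334]
tcp_rot: [[0.0, 0.435, 0.9], [-0.001, 0.9, -0.435], [-1.0, -0.001, 0.001]]
force: [1.4, -0.2, 0.0]
opening: 0.804
time_s: 2.68
position: [0.587, 0.0669, 0.2333]
tcp_rot: [[-0.001, 0.994, 0.107], [-0.0, 0.107, -0.994], [-1.0, -0.001, 0.0]]
force: [0.1, 0.1, 0.0]
opening: 0.803
2.6833 [0.587  0.0669 0.2333] 6.162621598187618 [ -4.3174  27.6056  87.125   -0.0253  65.3191 -10.4694] [0.129  0.1072 0.0182]
to pin mm [ 0.0002 -0.3871 -0.6605]
```

View pictures.

View pics/side1.png

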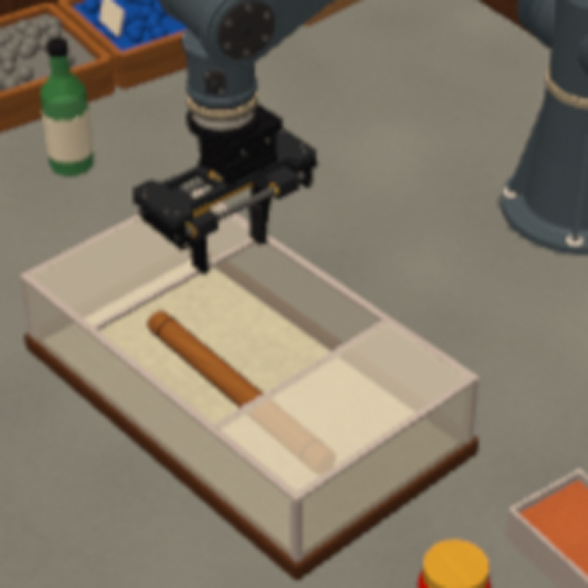

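View pics/top1.png

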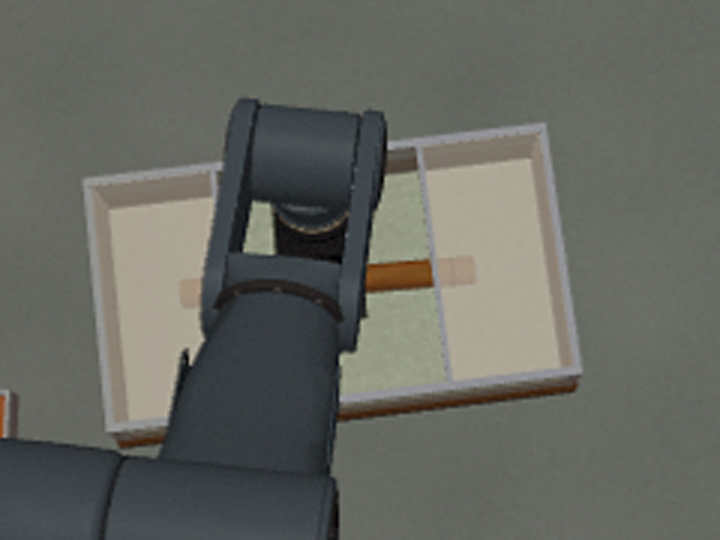

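The gripper is centred over the pin, with the fingers straddling it. I'll descend now.

```bash
python3 -m inch '{"dp":[[10,0,0],[18,0,0],[18,0,0],[18,0,0],[18,0,0],[18,0,0],[18,0,0],[18,0,0],[18,0,0],[14,0,0],[10,0,0],[8,0,0],[8,0,0],[6,0,0],[5,0,0],[3,0,0],[0,0,0]],"yaw":[0,0,0,0,0,0,0,0,0,0,0,0,0,0,0,0,0]}'
python3 - <<'E'
from h import *
import cv2
c=bot.capture("top")["color"][:,:,::-1][100:280,150:390];cv2.imwrite("pics/top2.png",cv2.resize(c,None,fx=3,fy=3,interpolation=cv2.INTER_CUBIC))
c=bot.capture("side")["color"][:,:,::-1][100:310,195:405];cv2.imwrite("pics/side2.png",cv2.resize(c,None,fx=2.8,fy=2.8,interpolation=cv2.INTER_CUBIC))
E
```

```text
time_s: 4.2
position: [0.5874, 0.0678, 0.0252]
tcp_rot: [[-0.0, 0.994, 0.11], [0.0, 0.11, -0.994], [-1.0, -0.0, -0.0]]
force: [0.7, 0.4, -0.4]
opening: 0.807
```

View pics/side2.png

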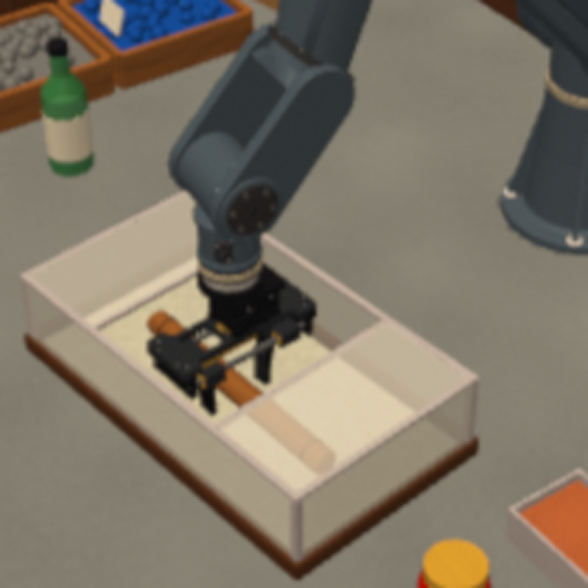

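The fingers straddle the pin at mid-length, so I'll close them and look.

```bash
python3 -m inch '{"dp":[[0,0,0],[0,0,0],[0,0,0],[0,0,0],[0,0,0],[0,0,0],[0,0,0],[0,0,0]],"yaw":[0,0,0,0,0,0,0,0]}' 10
python3 -m inch '{"dp":[[-3,0,0],[-6,0,0],[-8,0,0],[-8,0,0],[-8,0,0],[-6,0,0],[-4,0,0],[-2,0,0],[0,0,0]],"yaw":[0,0,0,0,-0.8,-0.9,-0.8,0,0]}'
python3 - <<'E'
from h import *
import cv2
c=bot.capture("top")["color"][:,:,::-1][100:280,150:390];cv2.imwrite("pics/top3.png",cv2.resize(c,None,fx=3,fy=3,interpolation=cv2.INTER_CUBIC))
c=bot.capture("side")["color"][:,:,::-1][100:310,195:405];cv2.imwrite("pics/side3.png",cv2.resize(c,None,fx=2.8,fy=2.8,interpolation=cv2.INTER_CUBIC))
E
```

```text
time_s: 4.97
position: [0.5875, 0.0677, 0.0256]
tcp_rot: [[-0.0, 0.994, 0.11], [-0.0, 0.11, -0.994], [-1.0, -0.0, 0.0]]
force: [0.3, 0.2, 0.2]
opening: 0.355
time_s: 5.72
position: [0.5879, 0.0677, 0.0713]
tcp_rot: [[0.001, 0.988, 0.153], [-0.0, 0.153, -0.988], [-1.0, 0.001, 0.0]]
force: [0.1, 0.1, -2.6]
opening: 0.359
```

View pics/side3.png

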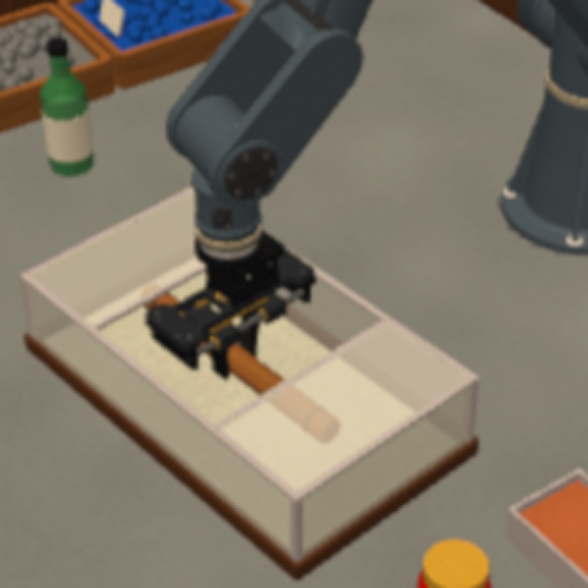

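View pics/top3.png

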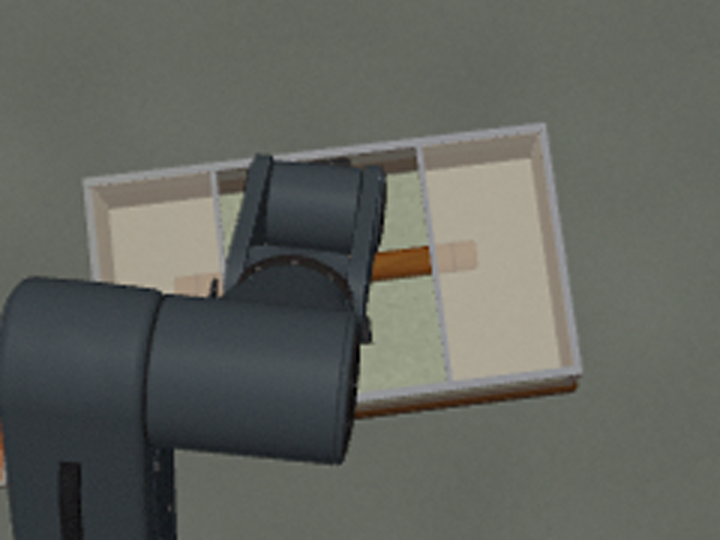

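The pin is held level, with its ends at about (178,285) and (476,255) in the top crop. I'll push it 60 mm along the case's +y, then start lifting against the cover edge.

```bash
python3 -m inch '{"dp":[[0,0,-4],[0,0,-8],[0,0,-9],[0,0,-9],[0,0,-9],[0,0,-9],[0,0,-8],[0,0,-4],[0,0,0]],"yaw":[0,0,0,0,0,0,0,0,0]}'
python3 -m inch '{"dp":[[-4,0,0],[-6,0,0],[-5,0,0],[-3,0,0],[-3,0,0],[-2,0,0],[0,0,0]],"yaw":[0,0,0,0,0,0,0]}'
python3 - <<'E'
from h import *
import cv2
c=bot.capture("top")["color"][:,:,::-1][100:280,150:390];cv2.imwrite("pics/top4.png",cv2.resize(c,None,fx=3,fy=3,interpolation=cv2.INTER_CUBIC))
c=bot.capture("side")["color"][:,:,::-1][100:310,195:405];cv2.imwrite("pics/side4.png",cv2.resize(c,None,fx=2.8,fy=2.8,interpolation=cv2.INTER_CUBIC))
E
```

```text
time_s: 6.57
position: [0.578, 0.1284, 0.0705]
tcp_rot: [[-0.0, 0.988, 0.154], [0.0, 0.154, -0.988], [-1.0, -0.0, -0.0]]
force: [-0.4, -0.3, -2.5]
opening: 0.362
time_s: 7.15
position: [0.5787, 0.1267, 0.094]
tcp_rot: [[0.001, 0.988, 0.153], [-0.0, 0.153, -0.988], [-1.0, 0.001, 0.0]]
force: [0.2, -0.6, -3.1]
opening: 0.362
```

View pics/side4.png

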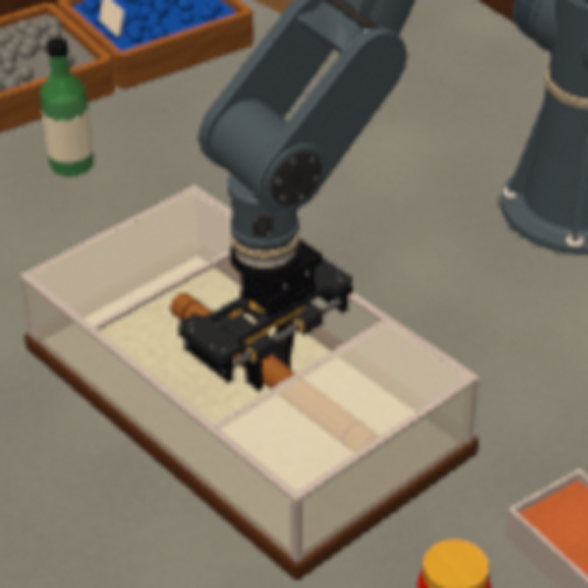

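View pics/top4.png

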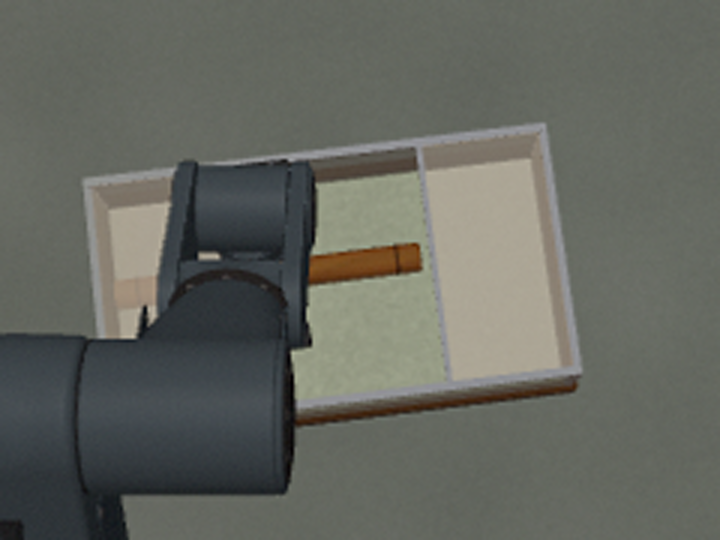

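The pin's b-end at (421,258) in the top crop is now clear of the opening edge (about x=430), and the a-end has a gap to the wall. I'll lift it slowly against the cover edge so that it tilts.

```bash
python3 -m inch '{"dp":[[-2,0,0],[-2,0,0],[-2,0,0],[0,0,0]],"yaw":[0,0,0,0]}'
python3 -m inch '{"dp":[[-2,0,0],[-2,0,0],[-1,0,0],[0,0,0]],"yaw":[0,0,0,0]}'
python3 - <<'E'
from h import *
import cv2
c=bot.capture("side")["color"][:,:,::-1][100:310,195:405];cv2.imwrite("pics/side5.png",cv2.resize(c,None,fx=2.8,fy=2.8,interpolation=cv2.INTER_CUBIC))
E
```

```text
time_s: 7.58
position: [0.5782, 0.126, 0.0992]
tcp_rot: [[-0.001, 0.988, 0.154], [-0.002, 0.154, -0.988], [-1.0, -0.001, 0.002]]
force: [0.8, -5.1, -8.7]
opening: 0.36
time_s: 7.92
position: [0.5783, 0.1256, 0.1042]
tcp_rot: [[-0.001, 0.988, 0.154], [-0.002, 0.154, -0.988], [-1.0, -0.001, 0.002]]
force: [1.2, -6.2, -8.2]
opening: 0.364
```

View pics/side5.png

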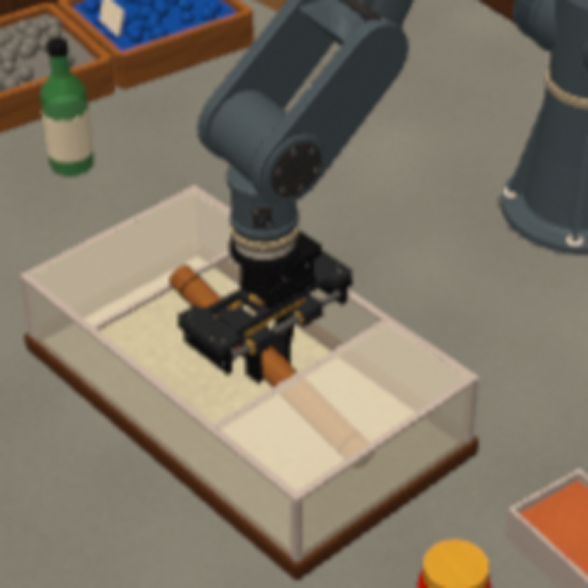

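The pin is pivoting in the grip at only about 8 N, and its b-end is rising. I'll lift a little more.

```bash
python3 -m inch '{"dp":[[-2,0,0],[-2,0,0],[-2,0,0],[-1,0,0],[0,0,0]],"yaw":[0,0,0,0,0]}'
python3 - <<'E'
from h import *
import cv2
c=bot.capture("side")["color"][:,:,::-1][100:310,195:405];cv2.imwrite("pics/side6.png",cv2.resize(c,None,fx=2.8,fy=2.8,interpolation=cv2.INTER_CUBIC))
c=bot.capture("top")["color"][:,:,::-1][100:280,150:390];cv2.imwrite("pics/top6.png",cv2.resize(c,None,fx=3,fy=3,interpolation=cv2.INTER_CUBIC))
E
```

```text
time_s: 8.38
position: [0.5783, 0.1256, 0.1114]
tcp_rot: [[-0.001, 0.988, 0.154], [-0.003, 0.154, -0.988], [-1.0, -0.001, 0.002]]
force: [1.6, -6.3, -7.1]
opening: 0.362
```

View pics/side6.png

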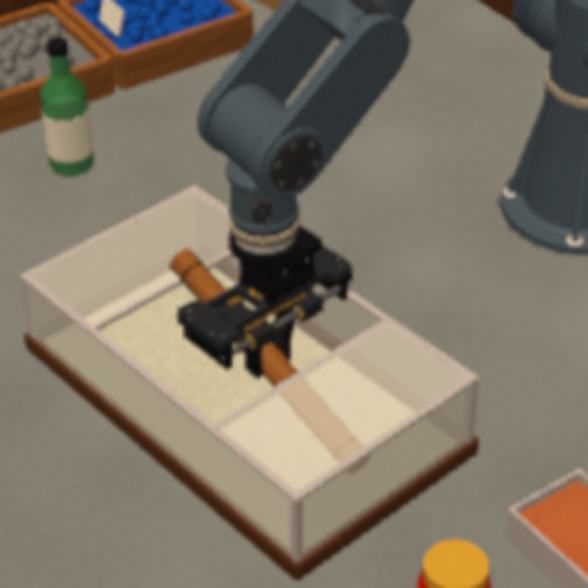

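View pics/top6.png

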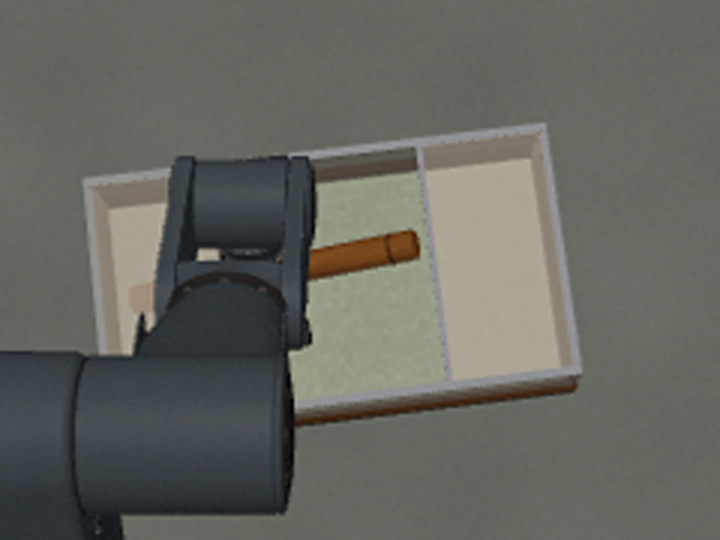

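```bash
python3 - <<'E'
from h import *
b,e=tri((150+416/3,100+244/3),(195+181/2.8,100+259/2.8))
a,e2=tri((150+135/3,100+300/3),(195+352/2.8,100+448/2.8))
print(b,e,a,e2,np.linalg.norm(a-b))
m=np.array([.5783,.1256,.1135])
print("tilt",np.degrees(np.arctan2(b[2]-m[2],np.linalg.norm((b-m)[:2]))),np.linalg.norm(b-m))
E
```

```text
[ 0.6003675  -0.02294165  0.16249049] 0.006232701962494768 [0.55634832 0.26645076 0.07410857] 0.00586134247629721 0.30577282586523735
tilt 18.067850664219254 0.15796096133266463
```

The pin is tilted about 18°. The b-end is at z≈0.162, so its underside clears the far cover edge by about 30 mm. I'll draw it out along its axis (case −y and up).

```bash
python3 -m inch '{"dp":[[-1,0,4],[-3,0,8],[-3.3,0,10],[-3.3,0,10],[-3.3,0,10],[-3.3,0,10],[-3.3,0,10],[-3.3,0,10],[-3.3,0,10],[-3.3,0,10],[-3.3,0,10],[-3,0,10],[-3,0,8],[-1,0,5],[0,0,0]],"yaw":[0,0,0,0,0,0,0,0,0,0,0,0,0,0,0]}'
python3 - <<'E'
from h import *
import cv2
c=bot.capture("side")["color"][:,:,::-1][100:310,195:405];cv2.imwrite("pics/side7.png",cv2.resize(c,None,fx=2.8,fy=2.8,interpolation=cv2.INTER_CUBIC))
c=bot.capture("top")["color"][:,:,::-1][100:280,150:390];cv2.imwrite("pics/top7.png",cv2.resize(c,None,fx=3,fy=3,interpolation=cv2.INTER_CUBIC))
E
```

```text
time_s: 9.73
position: [0.5982, 0.0022, 0.1528]
tcp_rot: [[0.001, 0.988, 0.151], [-0.0, 0.151, -0.988], [-1.0, 0.001, 0.001]]
force: [-0.3, 0.5, -2.3]
opening: 0.362
```

View pics/side7.png

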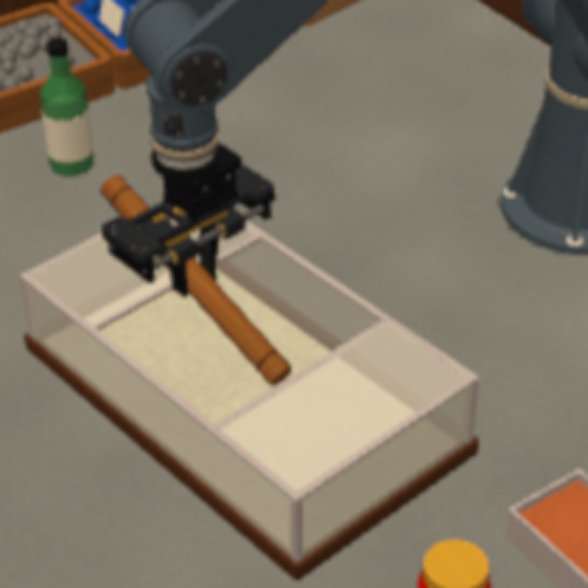

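View pics/top7.png

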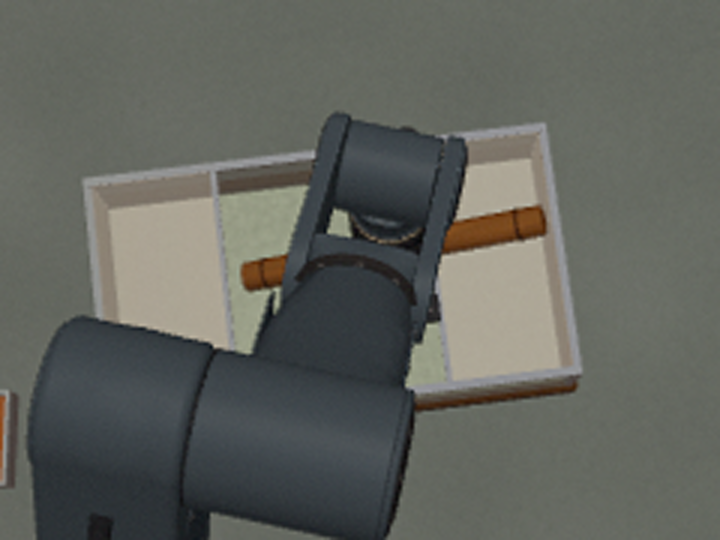

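The pin is out of the opening sideways and touching nothing; its a-end at (243,277) in the top crop is clear of the cover edge (about x=225). I'll raise it and centre it over the opening. To level it I'll press the low end on the cover while it stays gripped.

```bash
python3 -m inch '{"dp":[[-5,0,0],[-12,0,0],[-14,0,0],[-14,0,0],[-12,0,0],[-10,0,0],[-5,0,-4],[0,0,-8],[0,0,-10],[0,0,-10],[0,0,-10],[0,0,-10],[0,0,-8],[0,0,-3],[0,0,0]],"yaw":[0,0,0,0,0,0,0,0,0,0,0,0,0,0,0]}'
python3 -m inch '{"dp":[[4,0,0],[8,0,0],[8,0,0],[8,0,0],[8,0,0],[6,0,0],[5,0,0],[0,0,0]],"yaw":[0,0,0,0,0,0,0,0]}'
python3 - <<'E'
from h import *
import cv2
c=bot.capture("side")["color"][:,:,::-1][100:310,195:405];cv2.imwrite("pics/side8.png",cv2.resize(c,None,fx=2.8,fy=2.8,interpolation=cv2.INTER_CUBIC))
c=bot.capture("top")["color"][:,:,::-1][100:280,150:390];cv2.imwrite("pics/top8.png",cv2.resize(c,None,fx=3,fy=3,interpolation=cv2.INTER_CUBIC))
E
```

```text
time_s: 11.08
position: [0.5875, 0.0669, 0.2241]
tcp_rot: [[-0.0, 0.988, 0.154], [0.0, 0.154, -0.988], [-1.0, -0.0, -0.0]]
force: [-0.3, 0.2, -1.6]
opening: 0.361
time_s: 11.75
position: [0.5876, 0.0656, 0.1761]
tcp_rot: [[-0.001, 0.988, 0.152], [0.0, 0.152, -0.988], [-1.0, -0.001, -0.001]]
force: [-0.4, -0.2, -0.4]
opening: 0.361
```

View pics/side8.png

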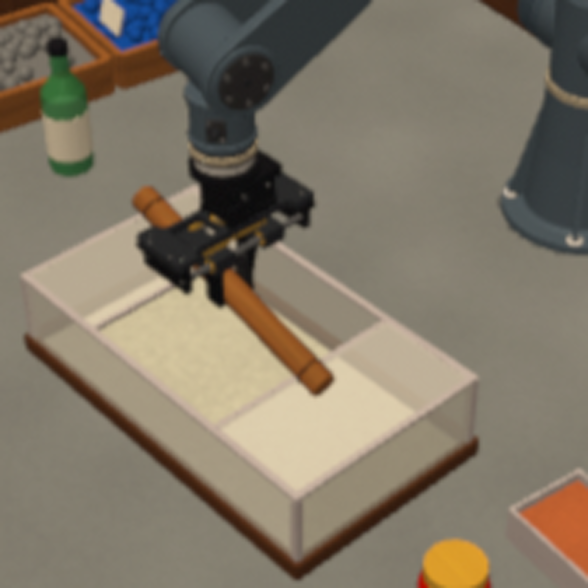

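View pics/top8.png

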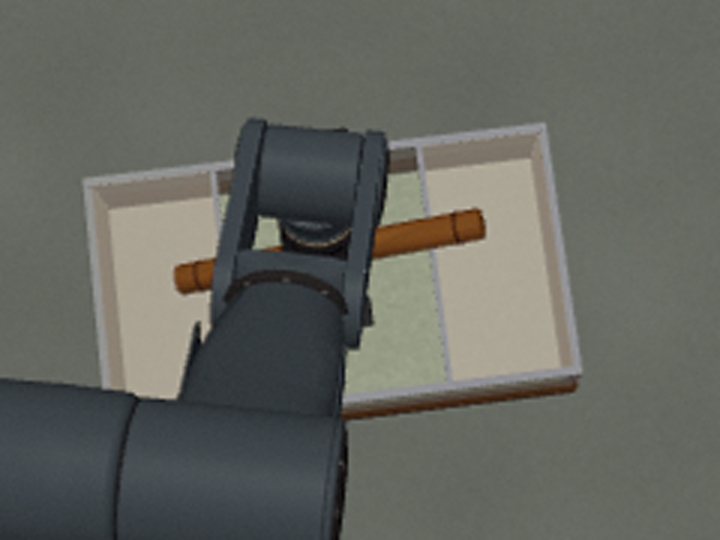

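The low end is just meeting the left cover, and both ends lie over a cover part. I'll press down gently.

```bash
python3 -m inch '{"dp":[[3,0,0],[5,0,0],[5,0,0],[5,0,0],[5,0,0],[5,0,0],[4,0,0],[3,0,0],[0,0,0]],"yaw":[0,0,0,0,0,0,0,0,0]}'
python3 -m inch '{"dp":[[3,0,0],[2,0,0],[2,0,0],[1,0,0],[0,0,0]],"yaw":[0,0,0,0,0]}'
python3 - <<'E'
from h import *
import cv2
c=bot.capture("side")["color"][:,:,::-1][100:310,195:405];cv2.imwrite("pics/side9.png",cv2.resize(c,None,fx=2.8,fy=2.8,interpolation=cv2.INTER_CUBIC))
E
```

```text
time_s: 12.6
position: [0.5874, 0.0659, 0.1413]
tcp_rot: [[-0.002, 0.988, 0.152], [0.0, 0.152, -0.988], [-1.0, -0.001, -0.001]]
force: [-1.5, -0.8, -0.7]
opening: 0.357
time_s: 13.02
position: [0.5878, 0.0658, 0.134]
tcp_rot: [[-0.0, 0.988, 0.153], [0.0, 0.153, -0.988], [-1.0, -0.0, -0.0]]
force: [0.1, -1.2, -0.3]
opening: 0.359
```

View pics/side9.png

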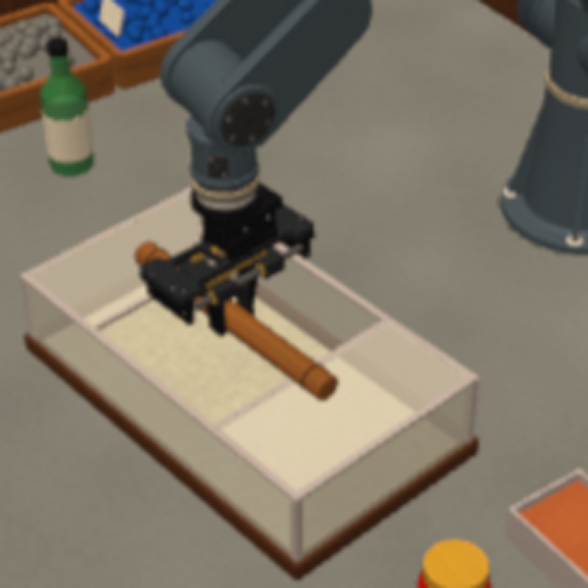

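It's nearly level. I'll go the last few mm in small steps until the force shows both ends touching.

```bash
python3 -m inch '{"dp":[[1,0,0],[1,0,0],[0,0,0]],"yaw":[0,0,0]}'
python3 -m inch '{"dp":[[1,0,0],[0,0,0]],"yaw":[0,0]}'
python3 -m inch '{"dp":[[1,0,0],[0,0,0]],"yaw":[0,0]}'
```

```text
time_s: 13.32
position: [0.588, 0.0657, 0.1332]
tcp_rot: [[0.0, 0.988, 0.153], [-0.0, 0.153, -0.988], [-1.0, 0.0, 0.0]]
force: [-1.6, -0.5, 4.5]
opening: 0.36
time_s: 13.48
position: [0.588, 0.0658, 0.1331]
tcp_rot: [[0.001, 0.988, 0.153], [-0.0, 0.153, -0.988], [-1.0, 0.001, 0.0]]
force: [-2.5, -1.8, 10.2]
opening: 0.358
time_s: 13.65
position: [0.588, 0.0657, 0.1331]
tcp_rot: [[0.001, 0.988, 0.153], [-0.0, 0.153, -0.988], [-1.0, 0.001, 0.001]]
force: [-4.4, -1.0, 15.3]
opening: 0.358
```

The force has risen to 15 N and the height has stopped changing, so the pin lies flat across both covers. I'll raise it to finish.

```bash
python3 -m inch '{"dp":[[-2,0,0],[-4,0,0],[-7,0,0],[-10,0,0],[-12,0,0],[-14,0,0],[-14,0,0],[-14,0,0],[-14,0,0],[-14,0,0],[-14,0,0],[-12,0,0],[-10,0,0],[-7,0,0],[-4,0,0],[-2,0,0],[0,0,0],[0,0,0],[0,0,0],[0,0,0]],"yaw":[0,0,0,0,0,0,0,0,0,0,0,0,0,0,0,0,0,0,0,0]}'
python3 - <<'E'
from h import *
import cv2
for n in("side","top"):
    c=bot.capture(n)["color"][:,:,::-1];cv2.imwrite(f"pics/{n}10.png",c)
c=cv2.imread("pics/side10.png")[70:310,195:405];cv2.imwrite("pics/side10c.png",cv2.resize(c,None,fx=2.5,fy=2.5,interpolation=cv2.INTER_CUBIC))
c=cv2.imread("pics/top10.png")[100:280,100:450];cv2.imwrite("pics/top10c.png",cv2.resize(c,None,fx=2.2,fy=2.2,interpolation=cv2.INTER_CUBIC))
print(bot.read_state()["position"],bot.read_state()["force"])
E
```

```text
time_s: 15.32
position: [0.5875, 0.0658, 0.2835]
tcp_rot: [[-0.001, 0.988, 0.153], [0.0, 0.153, -0.988], [-1.0, -0.001, -0.0]]
force: [-0.1, 0.3, -1.5]
opening: 0.359
[0.58768039 0.06577383 0.28373879] [ 0.32472371 -0.82031062 -2.18932941]
```

View pics/side10c.png

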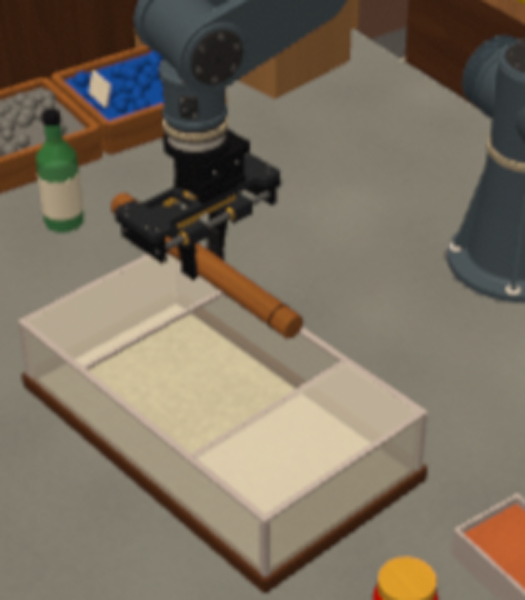

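View pics/top10c.png

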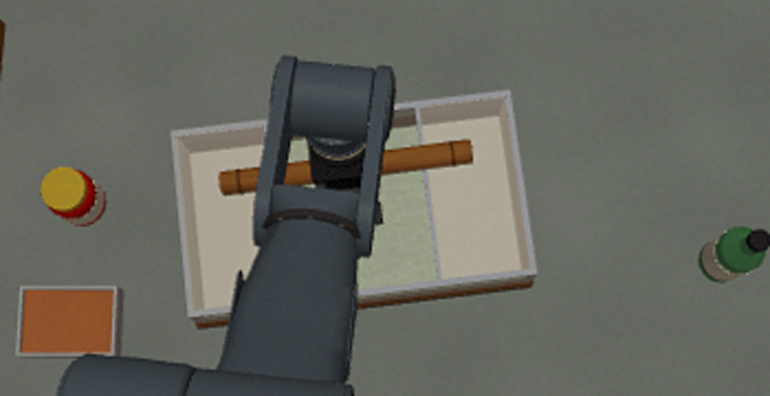

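```bash
python3 - <<'E'
from h import *
a,e=tri((100+221/2.2,100+183/2.2),(195+293/2.5,70+322/2.5))
b,f=tri((100+472/2.2,100+152/2.2),(195+121/2.5,70+203/2.5))
print(a,e,b,f,np.linalg.norm(a-b),np.degrees(np.arcsin((b-a)[2]/.32)),(a+b)/2)
for n in("side","top"):
  import cv2
  i=cv2.imread(f"pics/{n}0.png").astype(int);j=cv2.imread(f"pics/{n}10.png").astype(int)
  for nm,p in(("jar",(.583,.46,.05)),("tray",(.406,.467,.045)),("bottle",(.522,-.48,.1))):
    u,v=map(int,proj(n,p));print(n,nm,abs(i-j)[v-25:v+25,u-25:u+25].max())
E
python3 -m inch '{"dp":[[0,0,0],[0,0,0],[0,0,0],[0,0,0],[0,0,0],[0,0,0],[0,0,0],[0,0,0],[0,0,0],[0,0,0],[0,0,0],[0,0,0]],"yaw":[0,0,0,0,0,0,0,0,0,0,0,0]}'
python3 - <<'E'
from h import *
import cv2
c=bot.capture("side")["color"][:,:,::-1].astype(int);d=abs(c-cv2.imread("pics/side10.png")).max(2);print(d.max(),(d>30).sum())
E
```

```text
[0.56319881 0.22154083 0.28320469] 0.0028267363072932367 [ 0.61013284 -0.09266644  0.28609624] 0.005389138869466834 0.317706423562596 0.5177379317494822 [0.58666582 0.0644372  0.28465047]
side jar 9
side tray 8
side bottle 75
top jar 16
top tray 86
top bottle 15
time_s: 16.42
position: [0.5879, 0.0658, 0.2843]
tcp_rot: [[0.0, 0.988, 0.153], [0.0, 0.153, -0.988], [-1.0, 0.0, -0.0]]
force: [-0.1, 0.4, -2.1]
opening: 0.36
38 3
```

The pin is level to about 0.5° with its middle at z≈0.285, and it stays still. The two larger picture differences (tray in the top view, bottle in the side view) probably come from the arm being in frame, since the other view of each is unchanged.

```bash
python3 -c "
from rig import bot
print(bot.hand_in())"
```

```text
the job is handed in; nothing more can be done
None
```

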